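# Slide the bonbon tray onto the cold plate

## Task

The tray of bonbons has to chill: slide it, don't carry it, from the marble slab onto the slightly higher cold plate until it sits squarely against the blue bar of the back stop, its soft buffers pressed in, and let go so that it stays there. Raise only its front end over the step while its rear stays down on the slab, then draw or push it on, nearly level so that no bonbon topples, without catching or dropping it, and press it home gently, so that you feel it bear on the bar for a moment but never ram it. Leave the other things on the bench alone.

Things in the scene. Friction and masses are not known exactly. Their poses are not given: they have to be found in the camera images.
- tray_mid (a point): Loose dark anodised aluminium tray with a white paper liner and a low rim, 150 mm wide (its x), 260 mm long (its y), 14 mm high, walls and floor 4 mm, flat underside, 0.4 to 0.65 kg, with square ends; the point is its centre, 7 mm above the underside. Its +y points to its front end, the one nearest the cold plate, z up.
- front_handle (a point): Middle of the tray's front handle, copper coloured: an upright bail of 10 mm round bar, its level part 96 mm long, running along the tray's x, 46 mm above the tray's underside, 112 mm ahead of the tray's centre (18 mm back from the front end). Rigid, and clear on all sides: the nearest bonbon is 70 mm away.
- rear_handle (a point): Middle of the tray's rear handle, dark steel, of the same shape and height, 112 mm behind the tray's centre.
- tray_front (a point): Middle of the tray's front end, at the underside: the edge that has to pass the step and in the end meets the back stop. Axes as the tray's.
- tray_rear (a point): Middle of the tray's rear end, at the underside.
- tray: The tray itself; origin at the centre of its underside, axes as above.
- slab: Fixed white marble slab on which the tray starts: 240 mm (x) by 300 mm (y), top face 30 mm above the bench and above this origin (centre of its underside). Its +y points to the cold plate, and is the way to slide.
- cold_plate: Fixed low cold plate beside the slab and square to it, its top 7 to 13 mm higher, with a joint of 3 to 10 mm between. Origin on its centre line, 165 mm (along +y) past the entry edge, 37 mm below its flat top; y is the way to slide. Top 265 mm wide, 330 mm long, open towards the slab; 12 mm high guards along both sides, 212 mm clear between, begin 30 mm in.
- stop: Adjustable back stop: a fixed bridge at the far end of the cold plate carries a blue bar, 200 mm wide, 16 mm high, square to the plate and screwed fast in front of it, with two soft black buffers on its near face. Origin on the bridge, at the foot of the middle of its near face, 319 mm from the entry edge, at the level of the plate's top; y the way to slide.
- bridge_top (a point): Middle of the bridge's near upper edge, 18 mm above the plate. The blue bar's near face is 11 to 41 mm in front of it, 278 to 308 mm from the entry edge: the setting differs each time and is not given; feel for it or see it. Home is where the tray bears on the bar itself, which is rigid: 4 to 8 N beyond the tray's own sliding drag (1.5 to 5 N) seats it well, over 15 N is too much.
- buffers (a joint): How far the two soft black buffers (30 mm wide, 45 mm either side of the bar's middle) are pressed in, in m: 0 free, standing 6 mm proud of the bar; 0.006 flush with it, the tray home. They yield to 0.1 N per mm, so a tray let go there stays by its own friction.
- beaker: Bystander: clear plastic beaker, 90 mm across, 110 mm high, on the bench behind the slab's rear end; origin under its centre.
- mould: Bystander: clear chocolate mould with brown hollows, 135 x 200 x 16 mm, lying on the bench beside the slab; origin under its centre.
- scraper: Bystander: yellow-handled spatula lying on the bench beside the cold plate.
- tub: Bystander: white open tub, 130 x 170 x 60 mm, on the bench beyond the back stop; origin under its centre.
- bonbon0: Cone-shaped dark chocolate bonbon, 26 mm across the foot, 32 mm high, 14 g, standing loose on the tray's liner (rear row); origin under its foot.
- bonbon1: Cone-shaped dark chocolate bonbon, 26 mm across the foot, 32 mm high, 14 g, standing loose on the tray's liner (rear row); origin under its foot.
- bonbon2: Cone-shaped dark chocolate bonbon, 26 mm across the foot, 32 mm high, 14 g, standing loose on the tray's liner (rear row); origin under its foot.
- bonbon3: Cone-shaped dark chocolate bonbon, 26 mm across the foot, 32 mm high, 14 g, standing loose on the tray's liner (front row); origin under its foot.
- bonbon4: Cone-shaped dark chocolate bonbon, 26 mm across the foot, 32 mm high, 14 g, standing loose on the tray's liner (front row); origin under its foot.
- bonbon5: Cone-shaped dark chocolate bonbon, 26 mm across the foot, 32 mm high, 14 g, standing loose on the tray's liner (front row); origin under its foot.

How it is judged:
By the outcome, as a careful person would: the job done as asked, in the order asked, and still so for the second after the job is handed in, with the robot touching nothing.
It also fails if it takes over 67 s, if anything falls off the work surface, if the arm or the gripper's body presses on something with over 40 N, if the wrist force passes 120 N, or if a joint passes its speed limit or range.

## Robot

A 6-joint arm with a two-finger parallel gripper is mounted at the origin on the work surface. World frame = base frame: x ahead of the robot, y to its left, z up, the work surface at z = 0. Lengths are in m, angles in rad, forces in N, time in s.
With the tool pointing down it reaches from about 0.25 to 0.725 m from the base axis. Payload 4 kg.
Tool frame: the origin (TCP) lies midway between the tips of the shut fingers; the grasp point (between the pads) lies 19 mm behind it; z points along the fingers, x is the direction in which the jaws open and shut, and the axes are right-handed (so a half turn about z gives the same grasp; the last joint's range is limited). The gripper opens to 85 mm and grips with 20 to 120 N. Pads are 22 mm wide; open, the fingers measure 114 mm over their backs; the gripper's body (76 mm by 85 mm) begins 54 mm behind the grasp point. The pads swing forward as they close: fully open they stand 13 mm farther back than shut.
Start: joints at [-1.264, 0.241, 0.005, 1.335, 0, 1.571], TCP at [0.151, -0.477, 0.231] pointing down, gripper open.
Joint ranges: [-2.72, 2.72], [-1.05, 1.87], [-1.09, 1.28], [-1.99, 2.15], [-1.42, 1.44], [-3.14, 3.14]. Speed limits (rad/s): [2.79, 2.79, 3.14, 3.14, 3.14, 3.14].

## Interface

Orientations are given as a unit quaternion [x, y, z, w].
In Python, from bench import readout, optics, job_done, nets gives the robot as it stands.
- The arm moves only by the shell command python3 -m crank 'ROWS'. ROWS is JSON, a list of rows, each a list of 5 numbers: the finger opening in mm, from 0 to 85.4, then the shift along the world's x, y, z in mm, then the turn about the world's z in degrees. In form: [[jaw, x, y, z, yaw], ...]. A call has 1 to 8 rows; each row is the pose to reach, as a shift and turn from the pose commanded when the call began; what a row does not reach only later rows make up. A row lasts 1/8 s, in which the tool goes at most 62.5 mm and 10.7 degrees, less where a joint would pass 70% of its speed; a pose out of reach is approached as far as the arm can. A call with a gripper value outside its range is refused whole. The fingers move at their own pace and stop on an object; the grip force is fixed at half the most. Time passes only in rows, so rows that repeat a pose let the fingers close. It gives the time, the measured TCP pose, the force and the opening at its end, in the units of the state.
- readout.read_state(): the state, without advancing time (a new reading comes with each control period).
- optics.snapshot(name): name is "scene" or "top"; returns a dict with "color" (400x640x3 uint8, red, green, blue), "camera_matrix" (3x3 intrinsics, pixels), "R" (3x3) and "t" (3): a world point X has camera coordinates R X + t. Camera axes: x right, y down, z forward; pixel columns grow to the right and rows downward; lengths in m; the calibration is good to about 2 mm. A picture is of the moment at which its call begins. There is no depth.
- job_done(): hands the job in, once; it reports no verdict.
Trained networks look in the newest picture that a camera, given by its name, has taken for a name from the list of things; names that differ only in an ending like _2 or _b are one class to them, and where a whole thing is asked for, a point or a joint stands for the part that bears it (a point fixed in the world has none). Each returns a list of dicts, best first, with "score" (0 to 1); they miss things now and then, are a little off and sometimes report something else, mostly with a low value. They report only what shows in the picture. A call takes as long as a camera call.
- nets.regions_of(camera, label): "mask" (400x640 bool, what is visible of it) and "extent" ([left, top, right, bottom] in pixels, round what is visible of it).
The state is a dict: "time_s": time; "joint_pos": joint angles; "joint_velocities": joint speeds; "effort": joint torques, N m; "ee_pos": TCP position; "orientation": TCP orientation; "contact_force": force on the tool from outside, world axes, zero at the start; "ft_torque": the same for the moment, N m; "opening": opening from 0.0 (shut) to 1.0 (fully open).
Only numpy, scipy, OpenCV 4.12 (cv2) and the standard library are available. Lean on these libraries where they do the work, as an engineer would, in place of code of your own. Each camera call takes 0.05 s, during which the arm holds its last target. There are 200 camera calls.

## Working session

There is one attempt and no reset: what is moved stays moved. The work goes in short steps, Python scripts to look and compute and a shell command to move; the robot and the scene stay as the last step left them, time stands still between calls to the robot, and variables do not carry over. Pictures are saved under pics/ and viewed, about 8 in all and at most 12, crops included, and the job is handed in when it is done.

```bash
mkdir -p pics
python3 - <<'E'
from bench import readout, optics, nets
import cv2,numpy as np,json
s=readout.read_state();print({k:np.round(v,3).tolist() for k,v in s.items()})
for c in("scene","top"):
    d=optics.snapshot(c);cv2.imwrite(f"pics/{c}0.png",d["color"][:,:,::-1])
    np.savez(f"{c}.npz",**d);print(c,np.round(d["camera_matrix"],1).tolist(),np.round(d["R"],3).tolist(),np.round(d["t"],3).tolist())
    for n in("tray","front_handle","rear_handle","slab","cold_plate","stop"):
        r=nets.regions_of(c,n);print(n,[(round(x["score"],2),np.round(x["extent"]).tolist()) for x in r[:2]])
        if r: np.save(f"m_{c}_{n}.npy",r[0]["mask"])
E
python3 -c "
import cv2,numpy as np
print()"
```

```text
{'time_s': 0.0, 'joint_pos': [-1.264, 0.241, 0.004, 1.335, -0.0, 1.571], 'joint_velocities': [-0.001, 0.0, -0.001, -0.001, -0.001, -0.0], 'effort': [-0.001, -37.231, 25.241, 0.017, -0.0, 0.0], 'ee_pos': [0.151, -0.476, 0.23], 'orientation': [0.807, -0.591, -0.001, -0.001], 'contact_force': [0.479, 0.028, 0.685], 'ft_torque': [-0.03, -0.04, 0.008], 'opening': 0.998}
scene [[493.5, 0.0, 316.8], [0.0, 493.5, 209.4], [0.0, 0.0, 1.0]] [[0.491, 0.871, -0.0], [0.716, -0.404, -0.569], [-0.496, 0.279, -0.822]] [-0.315, -0.375, 1.765]
tray [(0.6, [168.0, 192.0, 275.0, 262.0])]
front_handle [(0.88, [170.0, 195.0, 273.0, 264.0])]
rear_handle [(0.73, [172.0, 195.0, 272.0, 264.0])]
slab [(0.87, [167.0, 185.0, 290.0, 288.0]), (0.64, [205.0, 210.0, 212.0, 219.0])]
cold_plate [(0.94, [262.0, 149.0, 401.0, 253.0])]
stop [(0.71, [348.0, 149.0, 392.0, 204.0]), (0.38, [172.0, 192.0, 272.0, 264.0])]
top [[442.8, 0.0, 320.1], [0.0, 442.8, 202.3], [0.0, 0.0, 1.0]] [[-0.053, -0.999, 0.002], [-0.977, 0.051, -0.205], [0.205, -0.012, -0.979]] [0.021, 0.584, 1.449]
tray [(0.83, [348.0, 200.0, 427.0, 252.0])]
front_handle [(0.92, [348.0, 201.0, 425.0, 253.0])]
rear_handle [(0.7, [344.0, 202.0, 425.0, 252.0]), (0.15, [268.0, 150.0, 346.0, 170.0])]
slab [(0.96, [338.0, 184.0, 426.0, 259.0]), (0.35, [349.0, 205.0, 423.0, 254.0])]
cold_plate [(0.75, [240.0, 175.0, 342.0, 258.0])]
stop [(0.69, [240.0, 185.0, 256.0, 241.0]), (0.52, [239.0, 174.0, 341.0, 260.0])]
```

Run:
```python
import cv2
a=cv2.imread("pics/top0.png")[165:275,225:440];cv2.imwrite("pics/c1.png",cv2.resize(a,None,fx=3.7,fy=3.7,interpolation=cv2.INTER_CUBIC))
a=cv2.imread("pics/scene0.png")[140:300,155:415];cv2.imwrite("pics/c2.png",cv2.resize(a,None,fx=3,fy=3,interpolation=cv2.INTER_CUBIC))
```

```text
(no output)
```

View pics/c1.png

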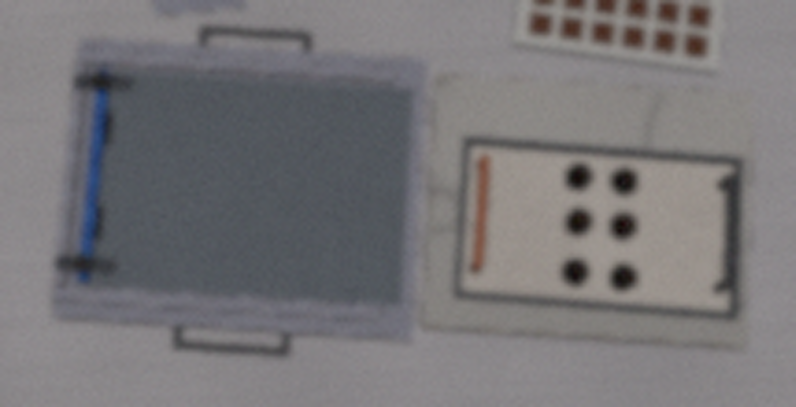

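View pics/c2.png

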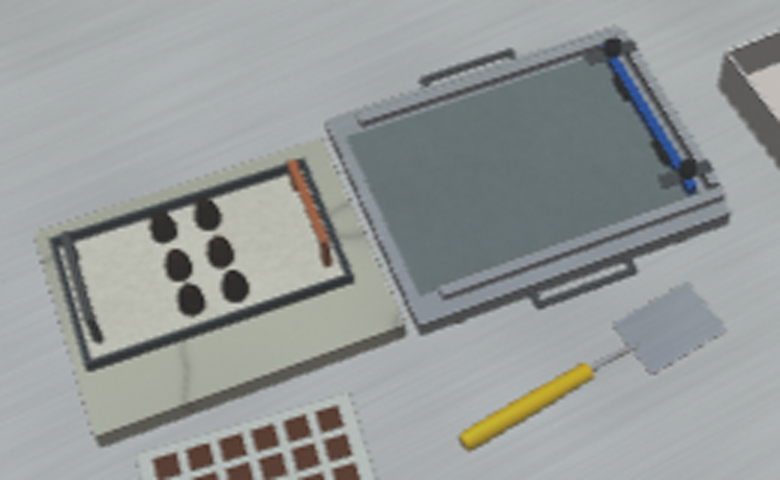

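The top crop shows the tray on the slab, rim corners near (465,138), (740,158), (735,316) and (457,295). The copper handle runs (483,155)–(476,270), and the blue bar is at left around (95,180). In the scene crop the plate corners are near (328,122), (418,332), (728,212) and (615,30). I'll fit the poses from these.

```bash
cat > fit.py <<'E'
import numpy as np,cv2
from scipy.optimize import least_squares
def proj(d,X):
    c=np.atleast_2d(X)@d["R"].T+d["t"];p=c@d["camera_matrix"].T;return p[:,:2]/p[:,2:]
def full(px,s,off): return (np.array(px,float)+.5)/s-.5+np.array(off)
def place(p,L,z0):
    L=np.array(L,float);c,s=np.cos(p[2]),np.sin(p[2])
    return np.c_[p[0]+c*L[:,0]-s*L[:,1],p[1]+s*L[:,0]+c*L[:,1],L[:,2]+z0]
def fit(obs,p0,z0):
    # obs: list of (cam dict, local pts, pixels)
    f=lambda p:np.concatenate([(proj(d,place(p,L,z0))-px).ravel() for d,L,px in obs])
    r=least_squares(f,p0,loss="soft_l1");return r.x,np.round(r.fun.reshape(-1,2),1)
def ray(d,px,z):
    v=d["R"].T@np.linalg.solve(d["camera_matrix"],[*px,1]);c=-d["R"].T@d["t"];return c+v*(z-c[2])/v[2]
E
python3 - <<'E'
from fit import *
T=dict(np.load("top.npz"));S=dict(np.load("scene.npz"))
t=lambda p:full(p,3.7,(225,165));s=lambda p:full(p,3,(155,140))
def box(w,l,h):return [[-w/2,l/2,h],[w/2,l/2,h],[w/2,-l/2,h],[-w/2,-l/2,h]]  # -x front,+x front,+x rear,-x rear
# far from robot in top = up = +x
R=box(.15,.26,.014);B=box(.24,.30,.03)
tt=t([(465,138),(740,158),(735,316),(457,295)]);ts=s([(302,160),(352,280),(90,368),(52,240)])
o=lambda q:q[[3,0,1,2]]
tp=np.array([tt[3],tt[0],tt[1],tt[2]])
for nm,obs,z in(("tray",[(T,R,tp),(S,R,ts)],.03),
 ("slab",[(T,B,t([(420,328),(435,75),(750,90),(746,348)])),(S,B,s([(325,145),(405,330),(98,440),(35,235)]))],0)):
    p,r=fit(obs,[.4,-.3,0],z);print(nm,np.round(p,4),np.degrees(p[2]),r.tolist())
for z in(.037,.040,.043):
    P=[[-.1325,.165,.0],[.1325,.165,.0],[.1325,-.165,.0],[-.1325,-.165,.0]]
    p,r=fit([(T,P,t([(52,318),(78,40),(425,60),(411,340)])),(S,P,s([(615,30),(728,212),(418,332),(328,122)]))],[.4,.1,0],z);print("plate",np.round(p,4),np.degrees(p[2]),r.tolist(),(r**2).sum())
for q in((483,155),(476,270)):print("fh top",ray(T,t([q])[0],.081))
for q in((293,163),(325,250)):print("fh scene",ray(S,s([q])[0],.081))
for q in((105,75),(84,280)):print("bar",ray(T,t([q])[0],.055))
E
```

```text
tray [ 0.4946 -0.232  -0.1278] -7.321333494161105 [[-1.1, 0.2], [-0.5, -0.7], [0.6, -0.5], [0.8, 0.3], [1.1, -0.2], [0.8, -1.0], [-1.6, -0.0], [-1.0, 0.3]]
slab [ 0.5153 -0.2257 -0.1167] -6.685532092090108 [[0.1, -1.0], [-0.2, -1.0], [0.2, 0.3], [0.3, -0.8], [-0.3, -1.7], [1.0, -0.9], [-0.9, -0.1], [-0.1, -0.3]]
plate [ 0.5489  0.0953 -0.113 ] -6.472899362940091 [[-0.1, 0.2], [0.2, -0.2], [0.4, -0.1], [0.2, 0.1], [-0.1, -0.6], [1.3, 1.0], [0.5, -1.2], [-1.0, 0.1]] 6.11
plate [ 0.5493  0.0948 -0.1125] -6.447337954954688 [[-0.2, 0.0], [0.2, -0.5], [0.6, -0.4], [0.4, -0.1], [-0.2, -1.1], [1.4, 0.5], [0.4, -1.5], [-1.2, -0.3]] 8.420000000000002
plate [ 0.5496  0.0943 -0.1126] -6.44893763825767 [[-0.2, -0.2], [0.2, -0.9], [0.7, -0.8], [0.5, -0.3], [-0.2, -1.6], [1.4, 0.1], [0.3, -1.9], [-1.3, -0.8]] 13.0
fh top [ 0.55878521 -0.12651597  0.081     ]
fh top [ 0.45455714 -0.11301839  0.081     ]
fh scene [ 0.46141558 -0.11432685  0.081     ]
fh scene [ 0.56758471 -0.13132619  0.081     ]
bar [0.65827051 0.21771752 0.055     ]
bar [0.4674375  0.24095371 0.055     ]
```

```bash
python3 -m crank '[[45,60,60,0,0],[45,100,100,0,0],[45,150,150,0,0],[45,200,200,0,0],[45,250,250,0,0],[45,300,300,-20,0],[45,358,356,-60,0],[45,358,356,-80,0]]'; python3 -c "
from bench import readout;s=readout.read_state();print(s['joint_pos'],s['contact_force'],s['ft_torque'])"
```

```text
time_s: 1.7
ee_pos: [0.4974, -0.1332, 0.1649]
orientation: [0.807, -0.59, 0.002, -0.001]
contact_force: [0.8, -1.1, 0.1]
opening: 0.526
[-2.61507170e-01  3.05028873e-01 -8.50277479e-02  1.17658103e+00
 -1.24437820e-04  2.57231375e+00] [ 0.75474006 -1.07646451  0.0684978 ] [-0.01778297  0.00054727 -0.07204012]
```

```bash
python3 -m crank '[[45,0,0,0,10],[45,0,0,0,20],[45,0,0,0,30],[45,0,0,0,40],[45,0,0,0,50],[45,0,0,0,60],[45,0,0,0,70],[45,0,0,0,80]]' >/dev/null;  python3 -m crank '[[45,0,0,0,10],[45,0,0,0,20],[45,0,0,0,30],[45,0,0,0,40],[45,0,0,0,50],[45,0,0,0,60],[45,0,0,0,70],[45,0,0,0,75]]'
python3 - <<'E'
from bench import readout,optics
import numpy as np,cv2
from scipy.spatial.transform import Rotation as Ro
s=readout.read_state();print(np.round(s['joint_pos'],2),s['ee_pos'],Ro.from_quat(s['orientation']).as_matrix()[:,[0,2]].T.round(3))
o=[]
for c,(x,y) in(("scene",(150,150)),("top",(325,140))):
    d=optics.snapshot(c);np.savez(c+"1.npz",**d)
    o.append(cv2.resize(d["color"][y:y+130,x:x+130,::-1],None,fx=3,fy=3,interpolation=cv2.INTER_CUBIC))
cv2.imwrite("pics/c3.png",np.hstack(o))
E
```

```text
time_s: 3.7
ee_pos: [0.4948, -0.1346, 0.1643]
orientation: [0.75, 0.661, 0.0, 0.0]
contact_force: [0.4, 0.0, -0.3]
opening: 0.525
[-0.27  0.3  -0.09  1.18  0.   -0.14] [ 0.49478668 -0.13459926  0.16432804] [[ 0.126  0.992  0.   ]
 [ 0.    -0.    -1.   ]]
```

View pics/c3.png

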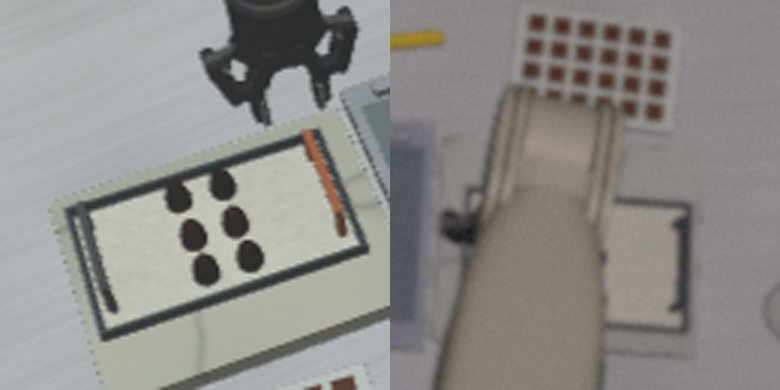

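```bash
python3 -m crank '[[45,14,14,-25,0],[45,14,14,-55,0],[45,14,14,-55,0]]'
python3 - <<'E'
from bench import readout,optics
import numpy as np,cv2
from fit import *
s=readout.read_state();print(s['ee_pos'])
d=optics.snapshot("scene");np.savez("scene2.npz",**d);cv2.imwrite("pics/s2full.png",d["color"][:,:,::-1])
print(proj(d,[s['ee_pos']]))
cv2.imwrite("pics/c4.png",cv2.resize(d["color"][160:250,210:310,::-1],None,fx=6,fy=6,interpolation=cv2.INTER_CUBIC))
E
```

```text
time_s: 4.18
ee_pos: [0.5067, -0.12, 0.1071]
orientation: [0.752, 0.66, -0.002, -0.002]
contact_force: [-0.2, 0.1, -0.0]
opening: 0.524
[ 0.50665456 -0.11995571  0.10710853]
[[256.36077954 200.5180115 ]]
```

View pics/c4.png

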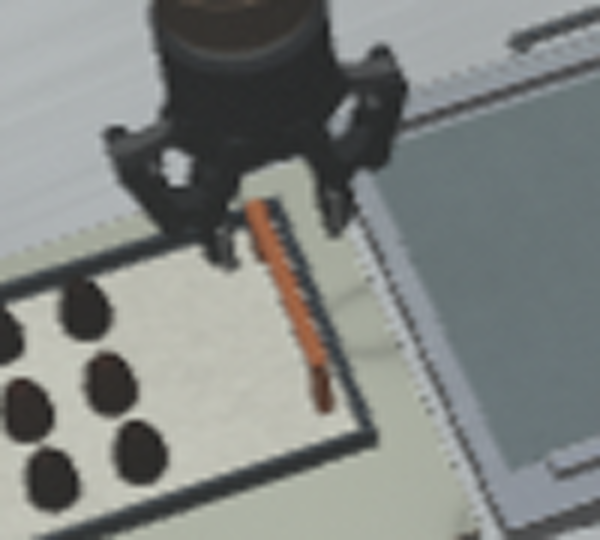

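The fingertips at crop (222,262) and (340,230) straddle the copper bar, which runs (258,205)–(315,360). I'll check the bar's middle numerically.

Run:
```python
from fit import *
d=dict(np.load("scene2.npz"))
f=lambda p:full([p],6,(210,160))[0]
for q in((258,205),(318,362),(287,283)):print(ray(d,f(q),.079))
```

```text
[ 0.4595021  -0.11286176  0.079     ]
[ 0.55640908 -0.1274092   0.079     ]
[ 0.50835004 -0.12055968  0.079     ]
```

```bash
python3 -m crank '[[45,1,0,-25,0],[45,1,0,-50,0],[45,1,0,-50,0],[25,1,0,-50,0],[15,1,0,-50,0],[0,1,0,-50,0],[0,1,0,-50,0],[0,1,0,-50,0]]'; python3 -m crank '[[0,0,0,0,0],[0,0,0,0,0]]';python3 -c "
from bench import readout;s=readout.read_state();print(s['ft_torque'])"
```

```text
time_s: 5.22
ee_pos: [0.5109, -0.1211, 0.0609]
orientation: [0.751, 0.66, 0.001, 0.001]
contact_force: [-1.7, -0.0, 6.1]
opening: 0.09
time_s: 5.48
ee_pos: [0.5108, -0.121, 0.0609]
orientation: [0.751, 0.66, 0.001, 0.001]
contact_force: [-1.6, -0.1, 4.9]
opening: 0.09
[-0.07693828  0.20796884 -0.04135418]
```

```bash
python3 -m crank '[[0,0,0,3,0],[0,0,0,6,0],[0,0,0,9,0],[0,0,0,12,0],[0,0,0,15,0],[0,0,0,17,0],[0,0,0,17,0]]'; python3 -c "
from bench import readout,optics
import cv2
s=readout.read_state();print(s['ft_torque'])
d=optics.snapshot('scene');cv2.imwrite('pics/c5.png',cv2.resize(d['color'][150:270,155:335,::-1],None,fx=4,fy=4,interpolation=cv2.INTER_CUBIC))"
```

```text
time_s: 6.35
ee_pos: [0.5098, -0.1205, 0.0764]
orientation: [0.751, 0.66, 0.0, -0.0]
contact_force: [-0.5, -0.3, -4.4]
opening: 0.084
[ 0.13137339 -0.09280408  0.01616061]
```

View pics/c5.png

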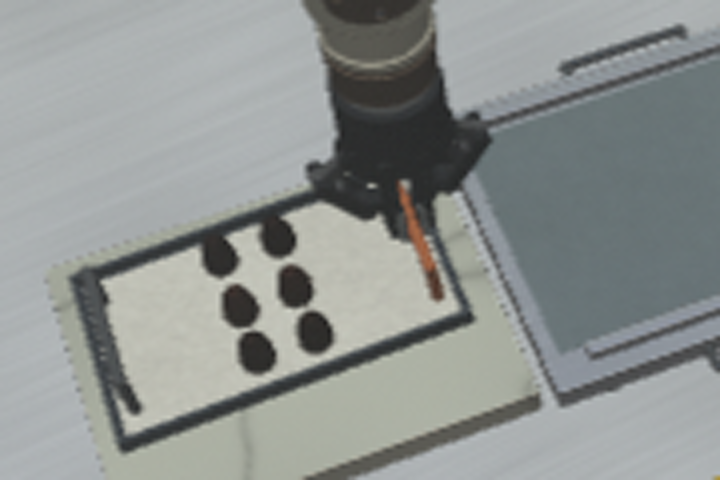

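```bash
python3 -m crank '[[0,1,5,0,0],[0,2,11,0,0],[0,4,17,0,0],[0,5,24,0,0.2],[0,7,31,0,0.3],[0,9,38,0,0.4],[0,10,45,0,0.5],[0,11,50,0,0.5]]'; python3 -m crank '[[0,1,5,0,0],[0,3,12,0,0],[0,4,19,0,0],[0,6,26,0,0.1],[0,7,33,0,0.1],[0,9,40,0,0.2],[0,11,50,0,0.2],[0,11,50,0,0.2]]'; python3 -c "
from bench import readout;s=readout.read_state();print(s['ft_torque'])"
```

```text
time_s: 7.4
ee_pos: [0.5208, -0.0701, 0.0763]
orientation: [0.748, 0.663, -0.0, -0.0]
contact_force: [0.1, -1.3, -5.2]
opening: 0.088
time_s: 8.4
ee_pos: [0.5321, -0.0192, 0.0764]
orientation: [0.747, 0.665, 0.001, -0.0]
contact_force: [-0.1, 1.2, -3.6]
opening: 0.091
[ 0.5198899  -0.0987979  -0.02321958]
```

```bash
python3 -m crank '[[0,1,5,0,0],[0,2,12,0,0],[0,2,18,0,0],[0,3,24,0,0],[0,3,30,0,0],[0,3,30,0,0]]'; python3 -m crank '[[0,1,5,0,0],[0,2,12,0,0],[0,2,18,0,0],[0,3,24,0,0],[0,3,30,0,0],[0,3,30,0,0]]'; python3 -c "
from bench import readout;s=readout.read_state();print(s['ft_torque'])"
```

```text
time_s: 9.15
ee_pos: [0.5349, 0.0105, 0.0764]
orientation: [0.747, 0.665, 0.001, -0.0]
contact_force: [0.1, 2.1, -3.3]
opening: 0.097
time_s: 9.9
ee_pos: [0.5381, 0.0404, 0.0766]
orientation: [0.747, 0.665, 0.001, -0.0]
contact_force: [-0.6, 0.6, -0.9]
opening: 0.09
[0.23942656 0.01143483 0.03604902]
```

```bash
python3 -m crank '[[0,1,5,0,0],[0,2,11,-0.5,0],[0,2,17,-1,0],[0,3,23,-1.5,0],[0,3,29,-2,0],[0,4,35,-2,0],[0,4,35,-2,0]]'; python3 -m crank '[[0,1,4,-0.5,0],[0,1,8,-1,0],[0,1,10,-1.5,0],[0,1,10,-2,0],[0,1,10,-2,0]]'; python3 -c "
from bench import readout;s=readout.read_state();print(s['ft_torque'])"
```

```text
time_s: 10.78
ee_pos: [0.5418, 0.0756, 0.0744]
orientation: [0.747, 0.665, 0.001, -0.001]
contact_force: [-0.3, 0.7, -1.5]
opening: 0.092
time_s: 11.4
ee_pos: [0.5428, 0.0848, 0.0723]
orientation: [0.747, 0.665, 0.0, -0.0]
contact_force: [-0.1, -0.4, -1.9]
opening: 0.089
[-0.0191272  -0.0574725   0.06015341]
```

```bash
python3 -m crank '[[0,0,0,-0.7,0],[0,0,0,-1.4,0],[0,0,0,-1.4,0]]'; python3 -m crank '[[0,0,0,-0.7,0],[0,0,0,-1.4,0],[0,0,0,-1.4,0]]';python3 - <<'E'
from bench import optics
import cv2,numpy as np
d=optics.snapshot('scene');np.savez("scene6.npz",**d);cv2.imwrite('pics/c6.png',cv2.resize(d['color'][130:270,200:400,::-1],None,fx=4,fy=4,interpolation=cv2.INTER_CUBIC))
E
```

```text
time_s: 11.78
ee_pos: [0.543, 0.0851, 0.0711]
orientation: [0.747, 0.665, 0.001, -0.0]
contact_force: [0.4, 3.1, -0.1]
opening: 0.092
time_s: 12.15
ee_pos: [0.5433, 0.085, 0.0702]
orientation: [0.747, 0.665, 0.001, -0.0]
contact_force: [-0.8, 4.5, 4.5]
opening: 0.09
```

View pics/c6.png

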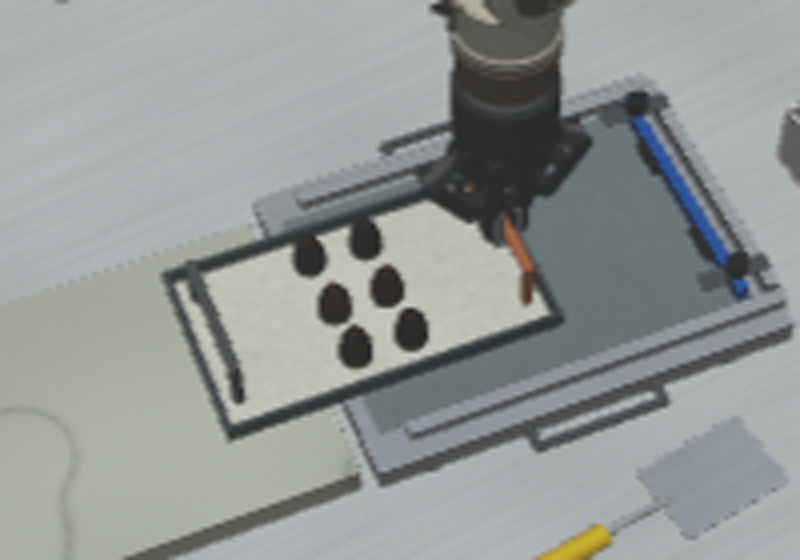

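```bash
python3 -m crank '[[0,0,0,0.7,0],[0,1,5,0.7,0],[0,2,11,0.7,0],[0,2,17,0.7,0],[0,3,23,0.7,0],[0,3,29,0.7,0],[0,4,35,0.7,0],[0,4,35,0.7,0]]'; python3 -m crank '[[0,1,5,0,0],[0,2,11,0,0],[0,2,17,0,0],[0,3,23,0,0],[0,3,29,0,0],[0,4,35,0,0],[0,5,40,0,0],[0,5,40,0,0]]';python3 - <<'E'
from bench import optics,readout
from fit import *
s=readout.read_state();print(s['ft_torque'])
for c in("scene","top"):
    d=optics.snapshot(c);np.savez(c+"7.npz",**d);im=d["color"].astype(int)
    m=(im[...,2]-im[...,0]>70);v,u=np.nonzero(m);sel=(u<420);u,v=u[sel],v[sel];print(c,len(u),u.min(),u.max(),v.min(),v.max())
    P=np.array([ray(d,(a,b),.056) for a,b in zip(u,v)])
    th=np.radians(6.5);n=np.array([np.sin(th),np.cos(th)]);t=np.array([np.cos(th),-np.sin(th)])
    a=P[:,:2]@n;b=P[:,:2]@t
    print("u range pct",np.percentile(a,[2,10,50,90,98]).round(4),"lat",np.percentile(b,[1,99]).round(3),"slope deg",np.degrees(np.polyfit(b,a,1)[0]))
print("handle u",np.array(s['ee_pos'])[:2]@n, "lat",np.array(s['ee_pos'])[:2]@t)
cv2.imwrite('pics/c8.png',cv2.resize(dict(np.load("scene7.npz"))['color'][130:250,240:410,::-1],None,fx=4.5,fy=4.5,interpolation=cv2.INTER_CUBIC))
E
```

```text
time_s: 13.2
ee_pos: [0.5468, 0.117, 0.0702]
orientation: [0.748, 0.664, -0.002, 0.002]
contact_force: [-0.7, -4.9, 3.6]
opening: 0.092
time_s: 14.2
ee_pos: [0.5517, 0.1573, 0.0702]
orientation: [0.748, 0.664, -0.001, 0.002]
contact_force: [-1.1, -5.6, 4.9]
opening: 0.089
[-1.14818338  0.14178182  0.01079076]
scene 328 7 386 167 272
u range pct [-0.7405 -0.732  -0.6995  0.2953  0.2978] lat [0.396 0.629] slope deg 374.1927114616492Traceback (most recent call last):
  File "<stdin>", line 6, in <module>
    return umr_minimum(a, axis, None, out, keepdims, initial, where)
ValueError: zero-size array to reduction operation minimum which has no identity
```

```bash
python3 -m crank '[[0,0,0,0.7,0],[0,0,0,0.7,0]]';python3 - <<'E'
from bench import optics,readout
from fit import *
s=readout.read_state()
th=np.radians(6.5);n=np.array([np.sin(th),np.cos(th)]);t=np.array([np.cos(th),-np.sin(th)])
for c in("scene","top"):
    d=optics.snapshot(c);np.savez(c+"7.npz",**d);h=cv2.cvtColor(d["color"],cv2.COLOR_RGB2HSV).astype(int)
    m=(abs(h[...,0]-110)<12)&(h[...,1]>110);k,lab,st,_=cv2.connectedComponentsWithStats(m.astype(np.uint8))
    P=None
    for i in range(1,k):
        if st[i,4]<15: continue
        v,u=np.nonzero(lab==i);P=np.array([ray(d,(a,b),.056) for a,b in zip(u,v)])
        a=P[:,:2]@n;b=P[:,:2]@t
        print(c,st[i].tolist(),"u",np.percentile(a,[2,10,50,90,98]).round(4),"lat",np.percentile(b,[1,99]).round(3),"slope",np.degrees(np.polyfit(b,a,1)[0]).round(2))
print("handle u",np.array(s['ee_pos'])[:2]@n, "lat",np.array(s['ee_pos'])[:2]@t)
cv2.imwrite('pics/c8.png',cv2.resize(dict(np.load("scene7.npz"))['color'][130:250,240:410,::-1],None,fx=4.5,fy=4.5,interpolation=cv2.INTER_CUBIC))
E
```

```text
time_s: 14.55
ee_pos: [0.5514, 0.1586, 0.0703]
orientation: [0.748, 0.664, -0.001, 0.0]
contact_force: [-0.0, -2.4, -0.1]
opening: 0.089
scene [363, 167, 19, 29, 110] u [0.2879 0.289  0.2933 0.2977 0.2986] lat [0.49  0.604] slope -0.16
scene [7, 249, 29, 27, 353] u [-0.7431 -0.7348 -0.71   -0.6848 -0.6755] lat [0.394 0.459] slope -38.36
top [535, 261, 22, 18, 215] u [-0.736  -0.7293 -0.705  -0.6813 -0.6722] lat [0.374 0.429] slope -47.17
handle u 0.21995332366663498 lat 0.5298623056663609
```

View pics/c8.png

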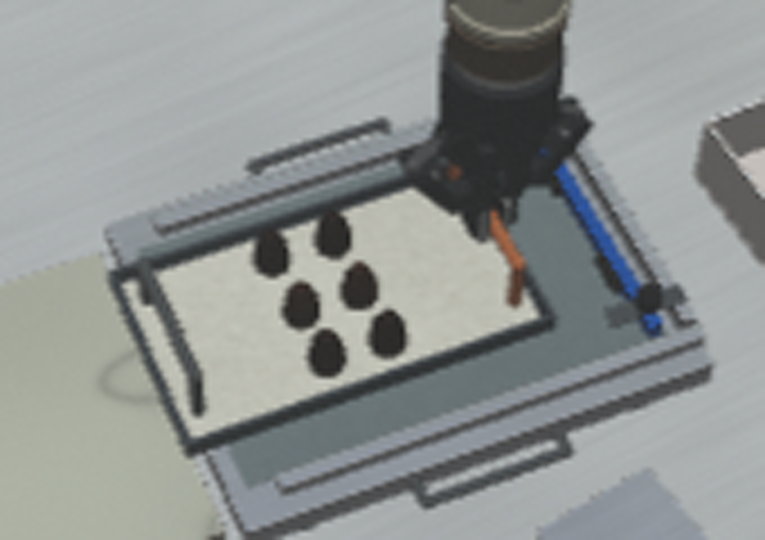

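All six bonbons are upright. The tray front is near crop (550,320) and the blue bar runs (555,165)–(655,325), so I estimate about 50 mm remaining. I'll advance 34 mm, then creep.

```bash
python3 -m crank '[[0,1,5,0,0],[0,1,10,0,0],[0,2,15,0,0],[0,2,20,0,0],[0,3,25,0,0],[0,3,29,0,0],[0,4,33,0,0],[0,4,34,0,0]]'; python3 -m crank '[[0,0,1.0,0,0],[0,0.2,2,0,0],[0,0.3,3,0,0]]'; python3 -m crank '[[0,0,1.0,0,0],[0,0.2,2,0,0],[0,0.3,3,0,0]]';python3 -c "
from bench import readout;s=readout.read_state();print(s['ft_torque'])"
```

```text
time_s: 15.65
ee_pos: [0.5558, 0.1937, 0.0709]
orientation: [0.747, 0.665, 0.0, 0.0]
contact_force: [-0.1, -1.0, -4.3]
opening: 0.09
time_s: 16.02
ee_pos: [0.556, 0.1963, 0.0709]
orientation: [0.747, 0.664, -0.0, 0.0]
contact_force: [-0.3, -1.2, -3.4]
opening: 0.093
time_s: 16.4
ee_pos: [0.5563, 0.1994, 0.0709]
orientation: [0.747, 0.664, -0.0, -0.0]
contact_force: [-0.1, -1.7, -3.4]
opening: 0.088
[-0.29363166 -0.0148751  -0.01537651]
```

```bash
for i in 1; do python3 -m crank '[[0,0,0.5,-0.5,0],[0,0.1,1,-0.5,0],[0,0.2,2,-0.5,0],[0,0.2,2,-0.5,0]]'; python3 -m crank '[[0,0.1,0.5,0,0],[0,0.1,1,0,0],[0,0.1,1,0,0]]'; python3 -m crank '[[0,0.1,0.5,0,0],[0,0.1,1,0,0],[0,0.1,1,0,0]]'; done
```

```text
time_s: 16.9
ee_pos: [0.5566, 0.2016, 0.0704]
orientation: [0.747, 0.664, 0.0, -0.0]
contact_force: [0.4, -1.5, -3.1]
opening: 0.091
time_s: 17.27
ee_pos: [0.5567, 0.2025, 0.0704]
orientation: [0.747, 0.664, 0.0, -0.0]
contact_force: [-0.5, -1.5, -3.4]
opening: 0.088
time_s: 17.65
ee_pos: [0.5568, 0.2035, 0.0704]
orientation: [0.747, 0.664, 0.0, -0.0]
contact_force: [-0.4, -0.3, -2.9]
opening: 0.088
```

```bash
python3 -m crank '[[0,0,0,-0.5,0],[0,0,0,-0.8,0],[0,0,0,-0.8,0]]'; python3 -m crank '[[0,0.1,0.5,0,0],[0,0.1,1,0,0],[0,0.1,1,0,0]]'; python3 -m crank '[[0,0.1,0.5,0,0],[0,0.1,1,0,0],[0,0.1,1,0,0]]'
```

```text
time_s: 18.02
ee_pos: [0.5568, 0.2035, 0.0703]
orientation: [0.747, 0.664, 0.0, 0.0]
contact_force: [-1.9, -1.4, 3.6]
opening: 0.091
time_s: 18.4
ee_pos: [0.5568, 0.2035, 0.0702]
orientation: [0.748, 0.664, -0.0, 0.001]
contact_force: [-3.1, -4.2, 5.9]
opening: 0.092
time_s: 18.77
ee_pos: [0.5572, 0.2041, 0.0702]
orientation: [0.748, 0.664, -0.0, 0.001]
contact_force: [-2.7, -5.3, 6.1]
opening: 0.091
```

```bash
python3 -m crank '[[0,0,0,0.5,0],[0,0,0,0.5,0]]'; python3 -m crank '[[0,0.1,0.5,0,0],[0,0.1,1,0,0],[0,0.1,1,0,0]]'; python3 -m crank '[[0,0.1,0.5,0,0],[0,0.1,1,0,0],[0,0.1,1,0,0]]'
```

```text
time_s: 19.02
ee_pos: [0.5573, 0.2046, 0.0702]
orientation: [0.748, 0.664, -0.0, 0.001]
contact_force: [-0.3, -4.9, 3.5]
opening: 0.088
time_s: 19.4
ee_pos: [0.5575, 0.2057, 0.0702]
orientation: [0.748, 0.664, -0.0, 0.001]
contact_force: [-0.8, -4.8, 2.6]
opening: 0.093
time_s: 19.77
ee_pos: [0.5576, 0.2067, 0.0702]
orientation: [0.748, 0.664, -0.0, 0.001]
contact_force: [-0.4, -5.6, 3.0]
opening: 0.088
```

```bash
python3 -m crank '[[0,0,0,0.3,0],[0,0,0.5,0.3,0],[0,0.1,1,0.3,0]]'; python3 -m crank '[[0,0,0.5,0,0],[0,0.1,0.8,0,0],[0,0.1,0.8,0,0]]'; python3 -m crank '[[0,0,0.5,0,0],[0,0.1,0.8,0,0],[0,0.1,0.8,0,0]]'
```

```text
time_s: 20.15
ee_pos: [0.5574, 0.2084, 0.0703]
orientation: [0.747, 0.664, 0.0, 0.0]
contact_force: [-0.1, -3.9, 0.2]
opening: 0.086
time_s: 20.52
ee_pos: [0.5573, 0.2093, 0.0703]
orientation: [0.747, 0.664, -0.0, -0.0]
contact_force: [0.2, -3.1, -0.7]
opening: 0.086
time_s: 20.9
ee_pos: [0.5573, 0.2098, 0.0703]
orientation: [0.747, 0.664, -0.0, -0.0]
contact_force: [-0.4, -4.4, -0.8]
opening: 0.09
```

```bash
for k in 1; do python3 -m crank '[[0,0,0.3,0,0],[0,0.1,0.6,0,0],[0,0.1,0.6,0,0]]'; python3 -m crank '[[0,0,0.3,0,0],[0,0.1,0.6,0,0],[0,0.1,0.6,0,0]]'; done; python3 -c "
from bench import readout;s=readout.read_state();print(s['contact_force'],s['ft_torque'])"
```

```text
time_s: 21.28
ee_pos: [0.5573, 0.2098, 0.0703]
orientation: [0.748, 0.664, -0.001, 0.0]
contact_force: [-0.1, -5.8, 0.0]
opening: 0.093
time_s: 21.65
ee_pos: [0.5573, 0.2099, 0.0703]
orientation: [0.748, 0.664, -0.001, 0.001]
contact_force: [-0.5, -7.9, 1.0]
opening: 0.09
[-0.51255196 -7.86850361  0.96668264] [-1.52172887  0.12831964  0.06914727]
```

```bash
python3 -m crank '[[0,0,0.3,0,0],[0,0,0.6,0,0],[0,0,0.6,0,0],[0,0,0.6,0,0],[0,0,0.6,0,0]]'; python3 -m crank '[[0,0,0,0,0],[0,0,0,0,0]]'; python3 -c "
from bench import readout;s=readout.read_state();print(s['contact_force'],s['ft_torque'])"
```

```text
time_s: 22.28
ee_pos: [0.5573, 0.2098, 0.0703]
orientation: [0.748, 0.664, -0.001, 0.001]
contact_force: [-0.2, -8.8, 0.5]
opening: 0.09
time_s: 22.52
ee_pos: [0.5573, 0.2098, 0.0703]
orientation: [0.748, 0.664, -0.001, 0.001]
contact_force: [0.3, -8.5, 0.9]
opening: 0.091
[ 0.34132639 -8.47233266  0.89828229] [-1.77921473  0.07612594  0.06650192]
```

```bash
python3 -m crank '[[0,0,0.3,0,0],[0,0,0.6,0,0],[0,0,0.6,0,0],[0,0,0.6,0,0],[0,0,0.6,0,0]]'
python3 - <<'E'
from bench import optics,readout
import cv2,numpy as np
d=optics.snapshot('scene');np.savez("scene9.npz",**d);cv2.imwrite('pics/c9.png',cv2.resize(d['color'][130:245,270:400,::-1],None,fx=5,fy=5,interpolation=cv2.INTER_CUBIC))
E
```

```text
time_s: 23.15
ee_pos: [0.5573, 0.2099, 0.0703]
orientation: [0.748, 0.664, -0.002, 0.001]
contact_force: [-0.8, -9.6, 0.7]
opening: 0.091
```

View pics/c9.png

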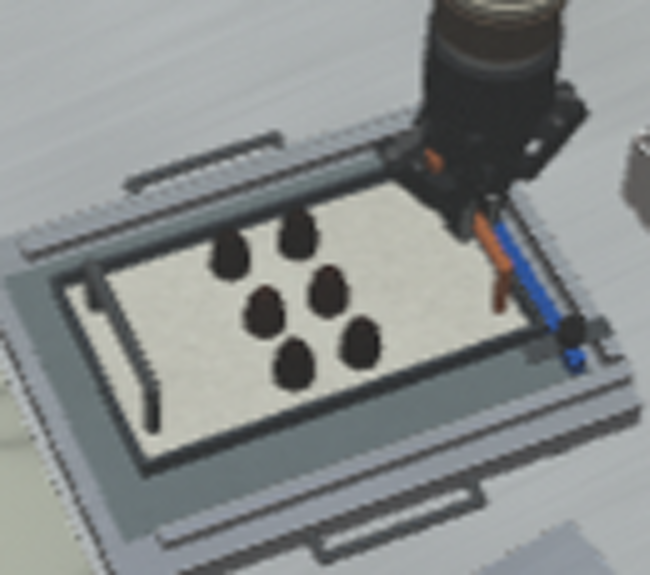

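The tray front lies along the blue bar, bonbons are upright, and the press reads steady at about 9.6 N with little yaw moment. I'll ease off, release and rise.

```bash
python3 -m crank '[[0,0,-0.5,0,0],[0,0,-1.2,0,0],[0,0,-1.2,0,0]]'; python3 -m crank '[[20,0,0,0,0],[35,0,0,0,0],[40,0,0,0,0],[40,0,0,0,0],[40,0,0,0,0]]'; python3 -m crank '[[40,0,0,10,0],[40,0,0,30,0],[40,0,0,60,0],[40,0,0,100,0],[40,-40,-20,140,0],[40,-80,-60,160,0],[40,-120,-110,160,0],[40,-150,-160,160,0]]'; python3 -m crank '[[40,-30,-60,0,0],[40,-30,-110,0,0],[40,-30,-160,0,0],[40,-30,-160,0,0]]'
python3 - <<'E'
from bench import optics,readout
from fit import *
d=optics.snapshot('scene');np.savez("sceneA.npz",**d);a=cv2.resize(d['color'][130:245,270:400,::-1],None,fx=3,fy=3,interpolation=cv2.INTER_CUBIC)
d=optics.snapshot('top');np.savez("topA.npz",**d);b=cv2.resize(d['color'][165:280,225:355,::-1],None,fx=3,fy=3,interpolation=cv2.INTER_CUBIC)
cv2.imwrite('pics/cA.png',np.hstack([a,b]))
E
```

```text
time_s: 23.58
ee_pos: [0.5573, 0.2098, 0.0702]
orientation: [0.748, 0.664, -0.001, 0.001]
contact_force: [-0.8, -6.8, 0.3]
opening: 0.091
time_s: 24.2
ee_pos: [0.5576, 0.2115, 0.0704]
orientation: [0.747, 0.665, 0.0, -0.0]
contact_force: [-0.4, -0.6, -0.5]
opening: 0.464
time_s: 25.2
ee_pos: [0.4065, 0.0502, 0.2317]
orientation: [0.747, 0.665, 0.001, 0.001]
contact_force: [0.9, -0.7, 0.4]
opening: 0.467
time_s: 25.7
ee_pos: [0.3776, -0.1116, 0.2313]
orientation: [0.75, 0.662, 0.0, 0.001]
contact_force: [-0.2, 0.2, 0.2]
opening: 0.466
```

View pics/cA.png

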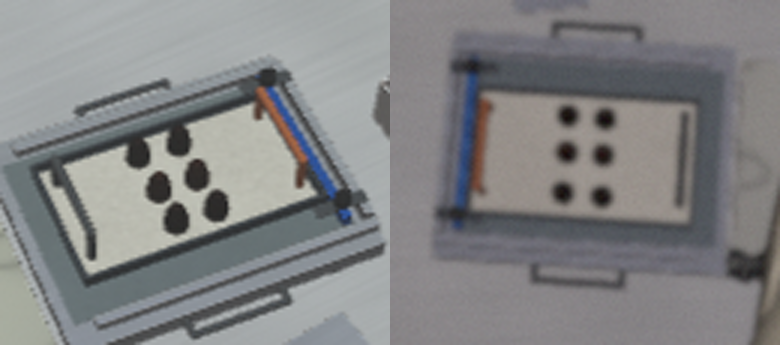

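```bash
python3 - <<'E'
from fit import *
T=dict(np.load("topA.npz"));S=dict(np.load("sceneA.npz"))
# subpixel: refine rear/side edges via liner mask (inner floor boundary 142x252 at z=.044)
th=np.radians(6.5);n=np.array([np.sin(th),np.cos(th)])
for nm,d,(x,y) in(("scene",S,(270,130)),("top",T,(225,165))):
    im=d["color"].astype(int);m=((im.min(2)>170)if nm=="scene" else (im.min(2)>150)).astype(np.uint8)
    m=((im[...,0]-im[...,2])>5)&(im.min(2)>120);sub=np.zeros_like(m);sub[y:y+105,x:x+115]=m[y:y+105,x:x+115]
    k,l,st,_=cv2.connectedComponentsWithStats(sub.astype(np.uint8));i=1+st[1:,4].argmax();print(nm,st[i])
    v,u=np.nonzero(l==i);P=np.array([ray(d,(a,b),.0445)[:2] for a,b in zip(u,v)],np.float32)
    r=cv2.minAreaRect(P*1000);print(r)
E
python3 - <<'E'
from fit import *
T=dict(np.load("topA.npz"));S=dict(np.load("sceneA.npz"))
t=lambda p:full(p,3,(225,165));s=lambda p:full(p,3,(270,130))
rt=[[.075,-.13,.014],[-.075,-.13,.014]];rs=[[.075,.13,.014],[.075,-.13,.014],[-.075,-.13,.014]]
p,r=fit([(T,rt,t([(307,101),(302,222)])),(S,rs,s([(325,200),(88,283),(35,170)]))],[.54,.1,-.11],.040)
print(p,np.degrees(p[2]),r.tolist())
E
```

```text
scene [ 283  165   92   56 2250]
((537.7306518554688, 99.45945739746094), (246.8717803955078, 131.1813507080078), 83.48412322998047)
top [ 253  196   73   43 2057]
((542.2644653320312, 97.59727478027344), (239.04251098632812, 133.7540740966797), 83.1455307006836)
[ 0.54569069  0.09975619 -0.11764775] -6.7407197792622515 [[0.9, -2.1], [-0.1, 1.0], [2.4, -0.4], [-0.0, 0.3], [-0.6, -0.6]]
```

```bash
python3 -c "
from bench import job_done;print(job_done())"
```

```text
the job is handed in; nothing more can be done
None
```

The tray is on the cold plate, bearing squarely on the blue bar, and I let go of it and handed the job in at about 26 s of the 67 s allowed.

- **Crossing the step:** I gripped the front handle and raised only the front end about 16 mm. I drew the tray over the step with its rear on the slab, then lowered it level onto the plate, which is about 10 mm higher.
- **Pressing home:** I crept forward until the tray stopped at a hard contact. I held it there at about 8.5 to 9.6 N total, against an estimated 3 to 4 N drag, then eased off, opened the fingers and backed away.
- **Squareness:** After release, the camera fits put the tray at −6.5° to −6.9°, against about −6.7° for the bar.
- **Staying put:** Its centre was still where it was during the press, to within about 1 to 2 mm. All six bonbons were upright in both pictures, and the arm went nowhere near the beaker, mould, scraper or tub.

**Not confirmed:**
- I couldn't see the buffers in the last pictures. That they are pressed in is inferred from the hard stop and from where it lies, within about 2 mm of the bar as measured.
- My height setting was slightly off for part of the slide on the plate, so the gripper pressed down with up to about 6 N or carried some of the front's weight. I corrected this before the final contact.

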